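# Post the flat tablet carton into the returns box

### The job

Put the flat (thin) tablet carton into the medicine returns box: set it on edge into the slot on top of the box and push it down past the stiff flap until it drops right inside. Leave the thick carton and the tablet bottle standing where they are.

Things in the scene. Friction and masses are not known exactly. Their poses are not given: they have to be found in the camera images.
- flat_carton: the carton to return: thin white carton with a blue band, 100 (x) x 16 (y) x 70 (z) mm, about 70 g, standing on its long narrow edge on the counter. Origin at the centre of its underside; x runs along its length, y through its thickness (grip here), z up
- slot_mouth (a point): centre of the rim (190 mm high) of the flared mouth on the fixed grey box (200 x 140 mm, top 175 mm high). x along slot, y across, z up. Mouth 140 x 50 mm, narrowing within 15 mm to a slot 116 x 22 mm. 24 mm below the rim is a stiff flap: no spring, bears the carton's weight, yields to a 3-6 N push. With its underside 55 mm below the rim the carton falls free to the floor, 185 mm below the rim
- thick_carton: bystander: carton of the same look, 100 (x) x 45 (y) x 70 (z) mm, too thick for the slot. Origin at the centre of its underside
- tablet_bottle: bystander: white round tablet bottle, 50 mm in diameter, 90 mm tall, upright. Origin at the centre of its underside
Things that resemble listed ones, but are neither listed nor needed, are in the scene too. There is more than one size of the flat_carton; the one meant has the size given above.

How it is judged (in metres and radians):
At the end, for the whole second after the job is handed in: The flat carton lies at rest (under 0.03 m/s) inside the returns box, its origin more than 90 mm below the rim and within the box's outline (100 mm along, 70 mm across from the mouth's centre); the thick carton and the bottle still stand upright (within 0.2 rad) within 30 mm of where they started (z of flat_carton in the frame of slot_mouth below -0.09 m and x of flat_carton in the frame of slot_mouth between -0.1 and 0.1 m and y of flat_carton in the frame of slot_mouth between -0.07 and 0.07 m and linear speed of flat_carton below 0.03 m/s and distance of each of thick_carton, tablet_bottle from where it was at the start of the episode below 0.03 m and angle between each of thick_carton, tablet_bottle's own z axis and vertical below 0.2 rad); the robot touches nothing.
It fails at once if the thick carton is moved 30 mm or more or knocked over (distance of thick_carton from where it was at the start of the episode above 0.03 m or angle between thick_carton's own z axis and vertical above 0.5 rad).
It fails at once if the tablet bottle is moved 30 mm or more or knocked over (distance of tablet_bottle from where it was at the start of the episode above 0.03 m or angle between tablet_bottle's own z axis and vertical above 0.5 rad).
It also fails if it takes over 42 s, if anything falls off the work surface, if the arm or the gripper's body presses on something with over 40 N, if the wrist force passes 120 N, or if a joint passes its speed limit or range.

### The arm

A 6-joint arm with a two-finger parallel gripper is mounted at the origin on the work surface. World frame = base frame: x ahead of the robot, y to its left, z up, the work surface at z = 0. Lengths are in mm, angles in rad, forces in N, time in s.
With the tool pointing down it reaches from about 300 to 750 mm from the base axis. Payload 8.5 kg.
Tool frame: the origin (TCP) lies at the very end of the fingers, on their centre line; the grasp point (between the pads) lies 19 mm behind it; z points along the fingers, y is the direction in which the jaws open and shut (so a half turn about z gives the same grasp; the last joint's range is limited). The gripper opens to 85 mm and grips with 20 to 120 N. Pads are 22 mm wide; open, the fingers measure 114 mm over their backs; the gripper's body (76 mm by 85 mm) begins 54 mm behind the grasp point. The pads swing forward as they close: fully open they stand 13 mm farther back than shut.
Start: joints at [-1.416, 0.381, 1.297, -0, 1.464, -0.215], TCP at [198.779, -512.803, 208.522] pointing down, gripper open.
Joint ranges: [-3.11, 3.11], [-0.89, 2.33], [0.22, 2.48], [-1.42, 4.56], [0.17, 2.85], [-2.88, 2.88]. Speed limits (rad/s): [2.39, 2.39, 3.14, 3.14, 3.14, 3.14].

### API

Orientations are given as a unit quaternion [w, x, y, z].
In Python, from station import env gives the robot as it stands.
- The arm moves only by the tool send_rows, never from a script. Its argument "rows" is one flat list of numbers, 7 for each row, row after row: the shift along the tool's x, y, z in m, then the turn, a rotation vector about the tool's x, y, z in rad, then the opening, from 0 (shut) to 1 (fully open). In form: [tx, ty, tz, rx, ry, rz, grip, tx, ty, tz, rx, ry, rz, grip, ...]. A call has 1 to 10 rows; each row shifts and turns the commanded pose from where the row before left it, along the tool's axes as they then stand; what a row does not reach is not made up. A row lasts 1/10 s, in which the tool goes at most 50 mm and 8.59 degrees, less where a joint would pass 70% of its speed; a pose out of reach is approached as far as the arm can. A call is refused whole if a number of a shift passes 0.05 or a number of a turn 0.15, either way. A call with a gripper value outside its range is refused whole. The fingers move at their own pace and stop on an object; "squeeze" is the grip in N (left out, the last holds). Time passes only in rows, so rows that do not move let the fingers close. It gives the time, the measured TCP pose, the force and the opening at its end, in the units of the state.
- env.state(): the state, without advancing time (a new reading comes with each control period).
- env.grab_frame(name): name is "scene" or "top" or "wrist"; returns (picture, depth): 384x512x3 uint8, red, green, blue; 384x512 float32, mm along the optical axis (not along the pixel's ray), 0 where there is no reading.
- env.calibration(name): a dict with "intrinsics" (3x3 intrinsics, pixels), "k1" (the pictures are not rectified: a ray, as slopes to the right and down, at radius r is drawn at 1 + k1 r^2 times it, then the intrinsics apply), "extrinsics" (4x4, takes a point from camera to world coordinates); the wrist camera has in their place "T_tool_cam" (4x4, takes a point from camera to tool coordinates, whose origin is the TCP and whose axes are the flange's). Camera axes: x right, y down, z forward; pixel columns grow to the right and rows downward; lengths in mm; the calibration is good to about 2 mm. A picture is of the moment at which its call begins: read the wrist's pose just before it. calibration takes no time and is no camera call.
- env.close_job(): hands the job in, once; it reports no verdict.
The state is a dict: "t": time; "qpos": joint angles; "qd": joint speeds; "joint_efforts": joint torques, N m; "tool_pos": TCP position; "orientation": TCP orientation; "ft_force": force on the tool from outside, world axes, zero at the start; "wrist_torque": the same for the moment, N m; "opening": opening from 0.0 (shut) to 1.0 (fully open).
Only numpy, scipy, OpenCV 4.12 (cv2) and the standard library are available. Lean on these libraries where they do the work, as an engineer would, in place of code of your own. Each camera call takes 0.05 s, during which the arm holds its last target. There are 200 camera calls.

## Working session

There is one attempt and no reset: what is moved stays moved. The work goes in short steps, Python scripts to look and compute and a tool call to move; the robot and the scene stay as the last step left them, time stands still between calls to the robot, and variables do not carry over. Pictures are saved under pics/ and viewed, about 8 in all and at most 12, crops included, and the job is handed in when it is done.

Besides the shell and the picture viewer there is one more tool, called by a JSON object that holds its "api" and its "payload", one argument or row to a line. send_rows: Moves the arm, as the interface text tells. Its arguments: {"type":"object","properties":{"rows":{"type":"array","items":{"type":"number"}},"squeeze":{"type":"number"}},"required":["rows"]}

```bash
mkdir -p pics; ls; cat > h.py <<'E'
import numpy as np, cv2
from station import env
def grab(n):
    s=env.state(); im,d=env.grab_frame(n); return s,im,d
def R(q):
    from scipy.spatial.transform import Rotation as Ro
    return Ro.from_quat([q[1],q[2],q[3],q[0]]).as_matrix()
def camT(n,s):
    c=env.calibration(n)
    if n!='wrist': return c,np.array(c['extrinsics'])
    T=np.eye(4);T[:3,:3]=R(s['orientation']);T[:3,3]=s['tool_pos']
    return c,T@np.array(c['T_tool_cam'])
def slopes(c,uv):
    K=np.array(c['intrinsics'],float)
    p=(np.array(uv,float).reshape(-1,2)-[K[0,2],K[1,2]])/[K[0,0],K[1,1]]
    q=p.copy()
    for _ in range(20): q=p/(1+c['k1']*(q**2).sum(1,keepdims=True))
    return q
def pts(n,s,uv,d):   # with depth
    c,T=camT(n,s); q=slopes(c,uv); P=np.c_[q,np.ones(len(q))]*np.array(d).reshape(-1,1)
    return P@T[:3,:3].T+T[:3,3]
def plane(n,s,uv,z):
    c,T=camT(n,s); q=slopes(c,uv); D=np.c_[q,np.ones(len(q))]@T[:3,:3].T
    return T[:3,3]+D*((z-T[2,3])/D[:,2:])
def cloud(n,s,d):
    v,u=np.mgrid[:384,:512]; return pts(n,s,np.c_[u.ravel(),v.ravel()],d.ravel()).reshape(384,512,3)
E
cat > a.py <<'E'
from h import *
for n in ['scene','top','wrist']:
    s,im,d=grab(n); np.savez('f_'+n,im=im,d=d); 
    cv2.imwrite(f'pics/{n}0.png',im[:,:,::-1])
    c,T=camT(n,s); print(n,T.round(2).tolist(),c['intrinsics'],c['k1'],(d==0).mean())
s=env.state();print(s)
a=[cv2.imread(f'pics/{n}0.png') for n in ['scene','top']]
E
python3 a.py
```

```text
pics
scene [[0.57, 0.53, -0.62, 974.15], [0.82, -0.39, 0.43, -409.15], [-0.01, -0.75, -0.66, 691.26], [0.0, 0.0, 0.0, 1.0]] [[362.01120622   0.         259.91244607]
 [  0.         362.01120622 193.5021063 ]
 [  0.           0.           1.        ]] -0.09646476137434157 0.004114786783854167
top [[0.02, -1.0, 0.07, 388.44], [-1.0, -0.02, 0.02, -65.52], [-0.02, -0.07, -1.0, 1149.96], [0.0, 0.0, 0.0, 1.0]] [[463.5785375    0.         253.76976055]
 [  0.         463.5785375  194.60414514]
 [  0.           0.           1.        ]] -0.1502256622110343 0.004053751627604167
wrist [[0.36, -0.9, -0.26, 264.41], [-0.93, -0.35, -0.1, -487.87], [-0.0, 0.28, -0.96, 373.7], [0.0, 0.0, 0.0, 1.0]] [[274.66957161   0.         256.20265516]
 [  0.         274.66957161 189.78960503]
 [  0.           0.           1.        ]] 0.0018860033884053155 0.0037282307942708335
{'t': 0.15, 'qpos': array([-1.41631942e+00,  3.81079078e-01,  1.29799960e+00,  1.34545894e-05,
        1.46361748e+00, -2.15277535e-01]), 'qd': array([ 0.0001537 , -0.00106216, -0.00096665, -0.00044865, -0.00131521,
       -0.00048648]), 'joint_efforts': array([ 2.68865893e-03, -4.48626816e+01, -2.31344926e+01, -1.37713564e-04,
        3.78204961e-03,  2.44557594e-05]), 'tool_pos': array([ 198.73900013, -512.58952818,  208.06267135]), 'orientation': array([-5.51289926e-04,  9.82958811e-01,  1.83825111e-01,  2.34559365e-05]), 'ft_force': array([ 0.07832354, -1.1471986 ,  0.41383308]), 'wrist_torque': array([-0.04168317,  0.01934803,  0.00854359]), 'opening': 0.9992075536192879}
```

View pics/top0.png

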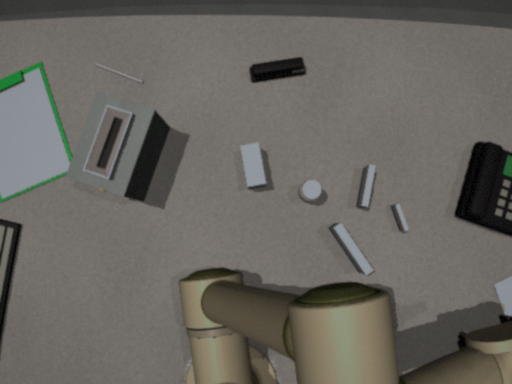

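View pics/scene0.png

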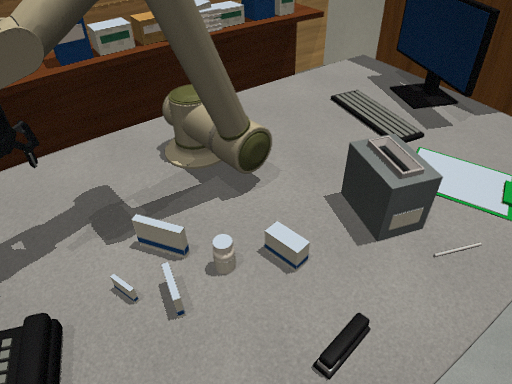

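The top view shows three thin cartons: (367,187), about 45 px long; (352,248), about 60 px; and (400,218), about 28 px. It also shows the thick carton at (253,165), the bottle at (311,190) and the mouth at (108,140). At about 2.33 mm/px, only (367,187) comes to 100 mm. I'll measure it precisely and take one crop.

```bash
cat > b.py <<'E'
from h import *
f=np.load('f_top.npz');im,d=f['im'],f['d'];s=env.state()
P=cloud('top',s,d);
g=P[200:,260:330]; 
Z=P[:,:,2]
for name,(u,v),w in [('A',(367,187),32),('B',(352,248),36),('C',(400,218),18),('thick',(253,165),30),('bottle',(311,190),20)]:
    m=np.zeros(Z.shape,np.uint8); m[v-w:v+w,u-w:u+w]=1
    zmax=np.percentile(Z[(m>0)&(d>0)],99.5 if name!='x' else 50)
    m=m&(abs(Z-np.median(Z[v-2:v+3,u-2:u+3]))<8)&(d>0)
    n,l,st,ce=cv2.connectedComponentsWithStats(m.astype(np.uint8)); k=l[v,u]
    if k==0:k=1+st[1:,4].argmax()
    z=np.median(Z[l==k]); vv,uu=np.nonzero(l==k)
    q=plane('top',s,np.c_[uu,vv],z)[:,:2].astype(np.float32)
    r=cv2.minAreaRect(q); e=cv2.boxPoints(r); 
    print(name,'z',z.round(1),'c',np.round(r[0],1),'size',np.round(r[1],1),'box',e.round(0).tolist())
# mouth: rim height
m=((Z>183)&(Z<200)&(d>0)).astype(np.uint8); m[:,200:]=0
n,l,st,ce=cv2.connectedComponentsWithStats(m);k=1+st[1:,4].argmax();print(st[k])
vv,uu=np.nonzero(l==k);q=plane('top',s,np.c_[uu,vv],190)[:,:2].astype(np.float32);r=cv2.minAreaRect(q)
print('rim',r,cv2.boxPoints(r).round(1).tolist(),np.median(Z[l==k]))
a=cv2.resize(im[80:280,60:200],None,fx=3,fy=3); b=cv2.resize(im[140:290,320:420],None,fx=4,fy=4)
cv2.imwrite('pics/crop1.png',np.hstack([a,b])[:,:,::-1])
E
python3 b.py
```

```text
A z 69.6 c [ 498.1 -311.1] size [ 18.5 101. ] box [[447.0, -311.0], [546.0, -330.0], [549.0, -311.0], [450.0, -293.0]]
B z 92.6 c [ 348.6 -273.3] size [133.3  24.3] box [[287.0, -302.0], [301.0, -322.0], [410.0, -244.0], [396.0, -225.0]]
C z 46.7 c [ 425.  -398.5] size [66.9 14.5] box [[391.0, -404.0], [396.0, -417.0], [459.0, -393.0], [453.0, -380.0]]
thick z 69.7 c [541.1 -38.9] size [101.1  44.9] box [[487.0, -27.0], [496.0, -71.0], [595.0, -51.0], [586.0, -7.0]]
bottle z 89.5 c [ 483.6 -176.6] size [41.5 43.8] box [[462.0, -155.0], [463.0, -199.0], [505.0, -198.0], [504.0, -154.0]]
[  83  105   51   74 1006]
rim ((566.8565673828125, 269.71478271484375), (64.7027816772461, 153.1847686767578), 72.46617889404297) [[484.1000061035156, 261.8999938964844], [630.0999755859375, 215.8000030517578], [649.5999755859375, 277.5], [503.6000061035156, 323.6000061035156]] 188.4792876951874
```

View pics/crop1.png

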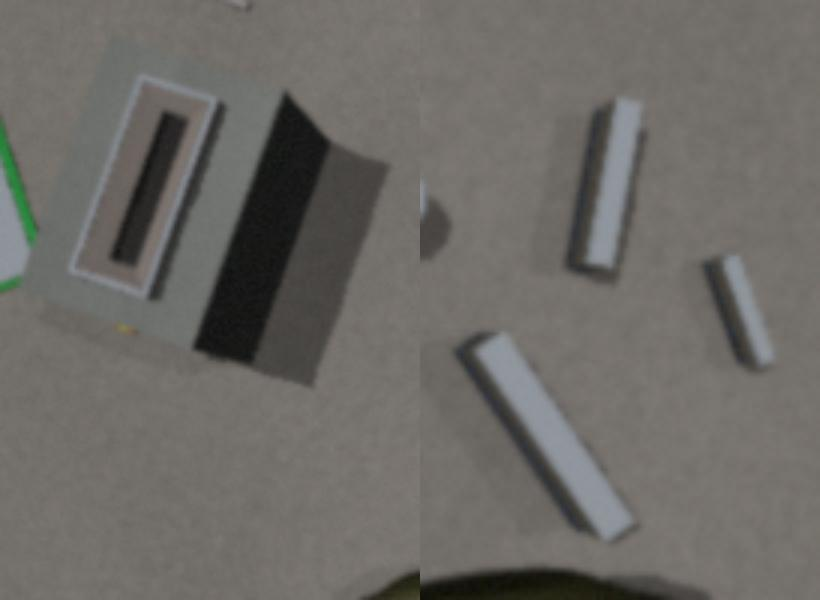

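The carton is A: 101 x 18.5 mm, top at 70 mm, centre (498,-311), long axis at -10.9°. B and C have the wrong sizes. The mouth is near (567,270) with its long axis at about -17.5°. I'll move over A next.

{"api": "send_rows", "payload": {
  "rows": [0.035,-0.008,0,0,0,0,1,0.035,-0.008,0,0,0,0,1,0.035,-0.008,0,0,0,0,1,0.035,-0.008,0,0,0,0,1,0.035,-0.008,0,0,0,0,1,0.035,-0.008,0,0,0,0,1,0.035,-0.008,0,0,0,0,1,0.035,-0.008,0,0,0,0,1,0.035,-0.008,0,0,0,0,1,0.037,-0.007,0,0,0,0,1],
  "squeeze": 40
}}

```text
t: 1.15
tool_pos: [499.4, -310.9, 208.3]
orientation: [-0.0, 0.983, 0.184, -0.0]
ft_force: [-1.0, -0.3, -0.1]
opening: 1.001
```

{"api": "send_rows", "payload": {
  "rows": [0,0,0.005,0,0,0.112,1,0,0,0.005,0,0,0.112,1,0,0,0.005,0,0,0.112,1,0,0,0.005,0,0,0.112,1,0,0,0.005,0,0,0.112,1,0,0,0,0,0,0,1]
}}

```text
t: 1.75
tool_pos: [498.1, -311.6, 182.6]
orientation: [-0.001, 0.995, -0.095, -0.001]
ft_force: [0.4, 0.5, 0.0]
opening: 1.002
```

```bash
cat > c.py <<'E'
from h import *
import sys
s,im,d=grab('wrist'); cv2.imwrite(f'pics/{sys.argv[1]}.png',im[:,:,::-1]); np.savez('f_w',im=im,d=d)
P=cloud('wrist',s,d);Z=P[:,:,2]
m=((Z>60)&(Z<80)&(d>0)&(np.hypot(P[:,:,0]-498,P[:,:,1]+311)<70)).astype(np.uint8)
n,l,st,ce=cv2.connectedComponentsWithStats(m);k=1+st[1:,4].argmax();vv,uu=np.nonzero(l==k);print(st[k])
q=plane('wrist',s,np.c_[uu,vv],70)[:,:2].astype(np.float32);r=cv2.minAreaRect(q);print(r,np.median(Z[l==k]))
b=cv2.boxPoints(r);print(b.round(0).tolist())
T=R(s['orientation']);print('t',s['t'],s['tool_pos'].round(1),'toolx yaw',np.degrees(np.arctan2(T[1,0],T[0,0])),'z',T[:,2].round(4))
E
python3 c.py w1
```

```text
[ 253  131   16   94 1436]
((498.20281982421875, -316.8214111328125), (15.921217918395996, 99.77671813964844), 78.91806030273438) 70.13239206095506
[[448.0, -315.0], [546.0, -334.0], [549.0, -319.0], [451.0, -299.0]]
t 1.75 [ 498.1 -311.6  182.6] toolx yaw -10.952423978219619 z [-0.0014  0.0013 -1.    ]
```

View pics/w1.png

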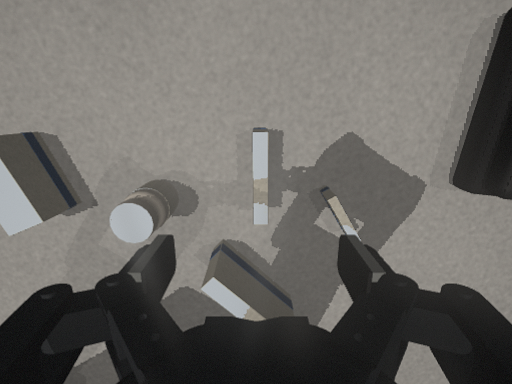

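The wrist view shows the carton top at (260,177), 16 x 100 mm, so it is the right one. The big carton is at (240,290), the small one at (340,212) and the bottle at (135,222). The wrist view puts the carton about 5 mm further in -y than the top view did. I'll shift most of that, go down, and check again.

{"api": "send_rows", "payload": {
  "rows": [0,0.002,0.02,0,0,0,1,0,0.002,0.02,0,0,0,1,0,0,0.02,0,0,0,1,0,0,0.01,0,0,0,1,0,0,0,0,0,0,1]
}}

```text
t: 2.3
tool_pos: [497.3, -315.5, 112.6]
orientation: [-0.001, 0.996, -0.094, -0.001]
ft_force: [-1.0, 1.0, 0.7]
opening: 1.004
```

```bash
python3 c.py w2
```

```text
[ 246  137   21  120 2394]
((498.9130859375, -316.39569091796875), (15.589492797851562, 99.71357727050781), 79.8181381225586) 70.22657155139488
[[448.0, -315.0], [547.0, -333.0], [549.0, -318.0], [451.0, -300.0]]
t 2.3 [ 497.3 -315.5  112.6] toolx yaw -10.805173864796743 z [-0.0016  0.0015 -1.    ]
```

Now 1-2 mm off. I'll descend to TCP z≈42 and close.

{"api": "send_rows", "payload": {
  "rows": [0.002,0.001,0.02,0,0,0,1,0,0,0.02,0,0,0,1,0,0,0.02,0,0,0,1,0,0,0.011,0,0,0,1,0,0,0,0,0,0,0,0,0,0,0,0,0,0,0,0,0,0,0,0,0,0,0,0,0,0,0,0,0,0,0,0,0,0,0],
  "squeeze": 40
}}

```text
t: 3.25
tool_pos: [499.7, -317.5, 43.3]
orientation: [0.0, 0.995, -0.095, 0.001]
ft_force: [-1.4, 0.2, 6.1]
opening: 0.165
```

{"api": "send_rows", "payload": {
  "rows": [0,0,0,0,0,0,0,0,0,0,0,0,0,0,0,0,0,0,0,0,0]
}}

```text
t: 3.55
tool_pos: [499.7, -317.5, 43.3]
orientation: [0.0, 0.995, -0.095, 0.0]
ft_force: [-0.7, 0.7, 6.1]
opening: 0.164
```

Gripped, with the opening at about 14-16 mm. I'll lift, turn to the slot's yaw and carry it to just short of the mouth.

{"api": "send_rows", "payload": {
  "rows": [0,0,-0.015,0,0,0,0,0,0,-0.03,0,0,0,0,0,0,-0.035,0,0,0,0,0,0,-0.04,0,0,0,0,0,0,-0.04,0,0,0.058,0,0,0,-0.04,0,0,0.057,0,0,0,-0.03,0,0,0,0,0,0,0,0,0,0,0]
}}

```text
t: 4.35
tool_pos: [500.3, -318.0, 276.9]
orientation: [0.002, 0.988, -0.152, 0.003]
ft_force: [-0.2, -0.5, -0.6]
opening: 0.168
```

{"api": "send_rows", "payload": {
  "rows": [-0.005,-0.024,0,0,0,0,0,-0.009,-0.04,0,0,0,0,0,-0.009,-0.04,0,0,0,0,0,-0.009,-0.04,0,0,0,0,0,-0.009,-0.04,0,0,0,0,0,-0.009,-0.04,0,0,0,0,0,-0.009,-0.04,0,0,0,0,0,-0.009,-0.04,0,0,0,0,0,-0.009,-0.04,0,0,0,0,0,-0.009,-0.04,0,0,0,0,0]
}}

```text
t: 5.35
tool_pos: [532.3, 76.6, 271.5]
orientation: [0.0, 0.988, -0.152, -0.001]
ft_force: [0.5, 0.0, 1.0]
opening: 0.169
```

{"api": "send_rows", "payload": {
  "rows": [-0.009,-0.04,0,0,0,0,0,-0.008,-0.035,0,0,0,0,0,-0.004,-0.02,0,0,0,0,0,0,0,0,0,0,0,0,0,0,0,0,0,0,0]
}}

```text
t: 5.85
tool_pos: [541.0, 171.6, 271.6]
orientation: [0.0, 0.988, -0.152, -0.001]
ft_force: [0.1, 0.3, -0.6]
opening: 0.164
```

```bash
cat > e.py <<'E'
from h import *
import sys
s,im,d=grab('wrist'); cv2.imwrite(f'pics/{sys.argv[1]}.png',im[:,:,::-1]); np.savez('f_w',im=im,d=d)
P=cloud('wrist',s,d);Z=P[:,:,2]
near=np.hypot(P[:,:,0]-567,P[:,:,1]-270)<100
m=((Z>184)&(Z<196)&(d>0)&near).astype(np.uint8)
vv,uu=np.nonzero(m);q=plane('wrist',s,np.c_[uu,vv],190)[:,:2].astype(np.float32);r=cv2.minAreaRect(q);print('rim',len(q),r,cv2.boxPoints(r).round(0).tolist())
print('px',uu.min(),uu.max(),vv.min(),vv.max())
T=R(s['orientation']);print('t',s['t'],s['tool_pos'].round(1),'yaw',np.degrees(np.arctan2(T[1,0],T[0,0])),'z',T[:,2].round(4))
E
python3 e.py w3
```

```text
rim 5369 ((567.4328002929688, 266.819580078125), (63.98724365234375, 151.8527069091797), 72.73664855957031) [[485.0, 259.0], [630.0, 214.0], [649.0, 275.0], [504.0, 320.0]]
px 104 189 108 264
t 5.85 [541.  171.6 271.6] yaw -17.449245611270758 z [-1.7e-03 -5.0e-04 -1.0e+00]
```

View pics/w3.png

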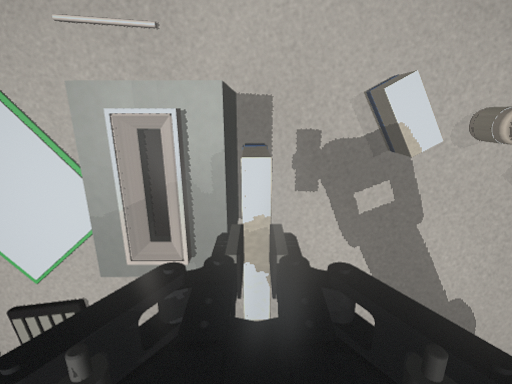

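The wrist view shows the mouth at (150,187), the slot's dark gap at (153,185), and the carton held straight at (257,235). The rim centre is (567.4,266.8) at -17.3°. I'll move over it and check the alignment.

{"api": "send_rows", "payload": {
  "rows": [-0.001,-0.025,0,0,0,0,0,-0.001,-0.03,0,0,0,0,0,-0.001,-0.03,0,0,0,0,0,0,-0.014,0,0,0,0,0,0,0,0,0,0,0,0,0,0,0.02,0,0,0,0,0,0,0,0,0,0,0]
}}

```text
t: 6.6
tool_pos: [567.4, 265.3, 250.3]
orientation: [0.001, 0.988, -0.153, -0.002]
ft_force: [0.0, -0.0, -0.6]
opening: 0.167
```

```bash
python3 e.py w4; cat > g.py <<'E'
from h import *
s,im,d=grab('scene'); a=cv2.resize(im[70:250,320:460],None,fx=3,fy=3); b=cv2.imread('pics/w4.png')[60:360,130:390][:,:,::-1]
b=cv2.resize(b,(468,540)); cv2.imwrite('pics/c4.png',np.hstack([a[:,:330+0] if 0 else cv2.resize(a,(330,424)),cv2.resize(b,(424,424))])[:,:,::-1])
E
python3 g.py
```

```text
rim 4364 ((587.0413818359375, 261.7567138671875), (62.0399284362793, 111.44664001464844), 72.75685119628906) [[525.0, 249.0], [631.0, 216.0], [649.0, 275.0], [543.0, 308.0]]
px 213 291 104 234
t 6.6 [567.4 265.3 250.3] yaw -17.57960305611114 z [-0.0046 -0.0015 -1.    ]
```

View pics/c4.png

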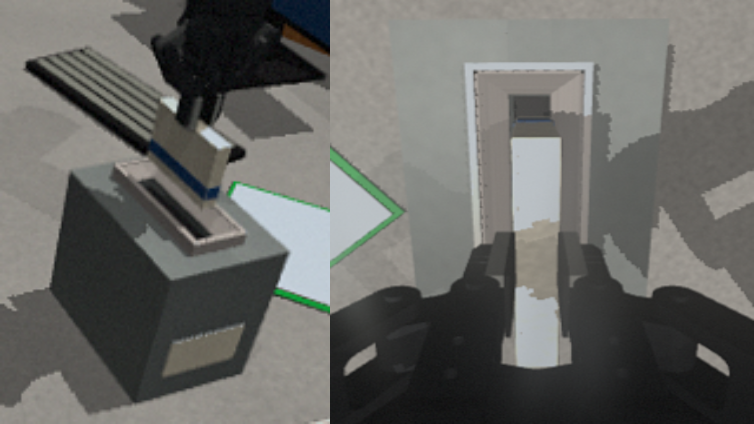

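The carton is straight over the mouth; in the wrist view it sits about 3 mm to the right of the slot centre-line. I'll correct -2.5 mm in tool y, then lower in stages watching the force.

{"api": "send_rows", "payload": {
  "rows": [-0.001,-0.0025,0,0,0,0,0,0,0,0.01,0,0,0,0,0,0,0.01,0,0,0,0,0,0,0.007,0,0,0,0,0,0,0.005,0,0,0,0,0,0,0.004,0,0,0,0,0,0,0,0,0,0,0,0,0,0,0,0,0,0]
}}

```text
t: 7.5
tool_pos: [568.1, 269.9, 216.7]
orientation: [-0.0, 0.988, -0.152, 0.0]
ft_force: [-0.5, 0.0, -0.3]
opening: 0.163
```

{"api": "send_rows", "payload": {
  "rows": [0,0.001,0.003,0,0,0,0,0,0,0.003,0,0,0,0,0,0,0.003,0,0,0,0,0,0,0.003,0,0,0,0,0,0,0,0,0,0,0]
}}

```text
t: 8.0
tool_pos: [567.6, 268.8, 204.2]
orientation: [0.0, 0.988, -0.152, -0.0]
ft_force: [-0.9, 0.2, -1.7]
opening: 0.165
```

{"api": "send_rows", "payload": {
  "rows": [0,0,0.003,0,0,0,0,0,0,0.003,0,0,0,0,0,0,0.003,0,0,0,0,0,0,0,0,0,0,0]
}}

```text
t: 8.4
tool_pos: [567.6, 268.9, 194.9]
orientation: [0.0, 0.988, -0.152, -0.0]
ft_force: [-0.3, -0.5, 0.6]
opening: 0.169
```

```bash
cat > g.py <<'E'
from h import *
import sys
s,im,d=grab('scene'); a=cv2.resize(im[70:250,320:460],(420,540))
s,im,d=grab('wrist'); b=cv2.resize(im[60:360,130:390],(376,540)[::1])
cv2.imwrite(f'pics/{sys.argv[1]}.png',np.hstack([a,b])[:,:,::-1])
E
python3 g.py c5
```

```text
(no output)
```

View pics/c5.png

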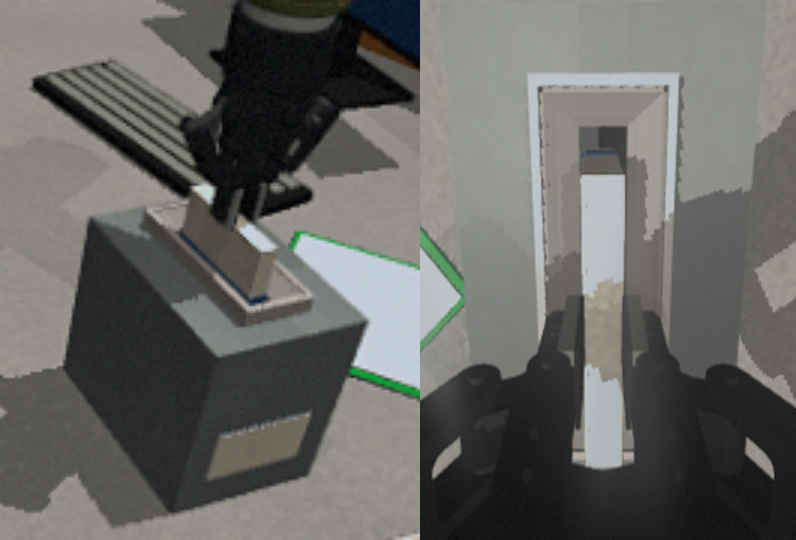

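The carton is centred in the slot, its top about 32 mm above the rim and its underside past the flap. I'll release, back up, shut the fingers, and push the top edge down.

{"api": "send_rows", "payload": {
  "rows": [0,0,0,0,0,0,0.5,0,0,0,0,0,0,0.5,0,0,0,0,0,0,0.5,0,0,-0.02,0,0,0,0.5,0,0,-0.03,0,0,0,0.5,0,0,-0.02,0,0,0,0.5,0,0,0,0,0,0,0,0,0,0,0,0,0,0,0,0,0,0,0,0,0,0,0,0,0,0,0,0]
}}

```text
t: 9.5
tool_pos: [567.4, 268.8, 264.3]
orientation: [0.0, 0.988, -0.152, -0.001]
ft_force: [0.7, -0.2, -0.6]
opening: 0.001
```

```bash
python3 g.py c6; python3 - <<'E'
from h import *
s,im,d=grab('wrist');P=cloud('wrist',s,d);Z=P[:,:,2]
m=(Z>197)&(Z<245)&(np.hypot(P[:,:,0]-568,P[:,:,1]-269)<60)&(d>0)&(im.min(2)>110)
print(m.sum(),np.median(Z[m]) if m.any() else 0,P[m].mean(0),P[m].min(0),P[m].max(0),s['opening'],s['tool_pos'])
E
```

```text
1660 220.9226249738948 [583.71539532 267.25721181 220.93832923] [545.3634047  250.740591   218.72797077] [616.34891361 286.71111304 223.07518222] -0.000369007036628381 [567.55611906 268.82193791 264.74713859]
```

View pics/c6.png

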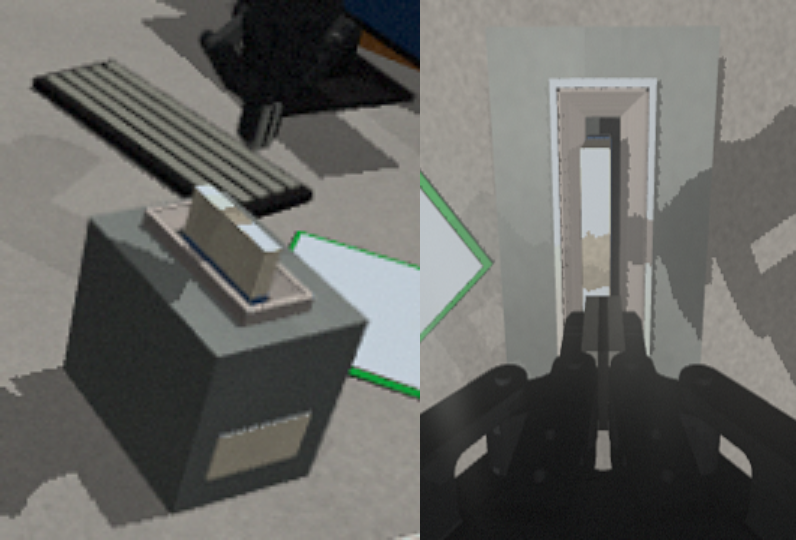

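The carton stands in the slot with its top at 221 mm, leaning about 4 mm toward tool -y. I'll shift 3 mm and push.

{"api": "send_rows", "payload": {
  "rows": [0,-0.003,0.02,0,0,0,0,0,0,0.015,0,0,0,0,0,0,0.004,0,0,0,0,0,0,0.004,0,0,0,0,0,0,0.004,0,0,0,0,0,0,0.004,0,0,0,0,0,0,0,0,0,0,0]
}}

```text
t: 10.35
tool_pos: [568.5, 271.7, 214.3]
orientation: [0.0, 0.988, -0.152, -0.0]
ft_force: [-0.4, 0.3, -0.0]
opening: -0.001
```

{"api": "send_rows", "payload": {
  "rows": [0,0,0.004,0,0,0,0,0,0,0.004,0,0,0,0,0,0,0.004,0,0,0,0,0,0,0.004,0,0,0,0,0,0,0.003,0,0,0,0,0,0,0,0,0,0,0]
}}

```text
t: 10.95
tool_pos: [568.5, 271.7, 195.1]
orientation: [0.0, 0.988, -0.152, -0.0]
ft_force: [-0.4, 0.0, -0.8]
opening: 0.0
```

```bash
python3 g.py c7
```

```text
(no output)
```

View pics/c7.png

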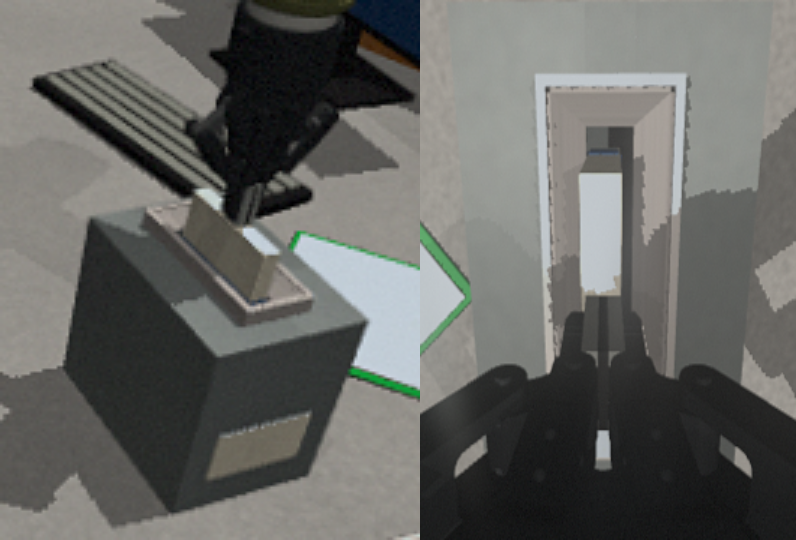

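```bash
cat > t.py <<'E'
from h import *
s,im,d=grab('wrist');P=cloud('wrist',s,d);Z=P[:,:,2]
m=(Z>194)&(Z<245)&(np.hypot(P[:,:,0]-568,P[:,:,1]-269)<60)&(d>0)&(im.min(2)>110)
p=P[m];R_=R(s['orientation']);q=(p-s['tool_pos'])@R_
z=p[:,2];print(m.sum(),'z',np.percentile(z,[5,50,95]).round(1),'tool x',np.percentile(q[:,0],[1,99]).round(1),'tool y',np.percentile(q[:,1],[2,50,98]).round(1),s['tool_pos'].round(1),s['ft_force'].round(1),s['t'])
for a,b in [(10,25),(25,40),(40,60)]:
    k=(q[:,0]>a)&(q[:,0]<b)
    if k.any(): print(a,b,z[k].mean().round(1),np.percentile(q[k,1],[3,97]).round(1))
E
python3 t.py
```

```text
2120 z [216.6 217.6 218.7] tool x [-49.5  47.6] tool y [-7.9 -0.2  7.2] [568.6 271.7 195.5] [0.6 0.3 0.6] 11.05
10 25 217.6 [-7.8  7. ]
25 40 217.7 [-7.7  7.3]
40 60 217.6 [-7.9  7.2]
```

The carton top is at 217.6 mm, centred under the fingers. The pushing surface therefore sits about 22 mm behind the reported TCP, and contact has only just begun. I'll keep pushing while watching the force.

{"api": "send_rows", "payload": {
  "rows": [0,0,0.003,0,0,0,0,0,0,0.003,0,0,0,0,0,0,0.003,0,0,0,0]
}}

```text
t: 11.4
tool_pos: [568.6, 271.7, 186.4]
orientation: [0.0, 0.988, -0.152, 0.0]
ft_force: [-0.0, -0.8, 1.9]
opening: -0.001
```

```bash
python3 t.py; python3 - <<'E'
from h import *
s,im,d=grab('wrist');P=cloud('wrist',s,d);q=(P-s['tool_pos'])@R(s['orientation'])
k=(abs(q[...,0])<14)&(abs(q[...,1])<20)&(d>0)&(im.max(2)<70)&(q[...,2]>-45)
vv,uu=np.nonzero(k);print(k.sum(),q[k].min(0),q[k].max(0),np.percentile(q[k][:,2],[5,50,95]))
E
```

```text
2128 z [208.1 209.2 210.2] tool x [-49.6  47.6] tool y [-7.7 -0.2  7.4] [568.6 271.7 186.4] [-0.  -0.8  1.9] 11.4
10 25 209.2 [-7.5  7.5]
25 40 209.2 [-7.6  7.3]
40 60 209.1 [-7.6  7.1]
407 [ -9.52744296 -12.90775255 -44.98840604] [11.95624088 13.80188229 44.03486689] [-44.28793408 -38.40793368 -30.37681711]
```

The carton is moving down with the tool, so I'll keep going past the release depth.

{"api": "send_rows", "payload": {
  "rows": [0,0,0.003,0,0,0,0,0,0,0.003,0,0,0,0,0,0,0.003,0,0,0,0,0,0,0,0,0,0,0,0,0,0,0,0,0,0]
}}

```text
t: 12.0
tool_pos: [568.6, 271.7, 177.4]
orientation: [0.0, 0.988, -0.152, -0.0]
ft_force: [-0.6, 0.0, 0.1]
opening: -0.003
```

```bash
python3 t.py; python3 g.py c8
```

```text
16 z [237.3 238.  241.8] tool x [ 7.6 11.1] tool y [-16.2   0.4   3.7] [568.6 271.7 177.4] [-0.6  0.   0.1] 12.0
10 25 238.1 [-2.5  3.7]
```

View pics/c8.png

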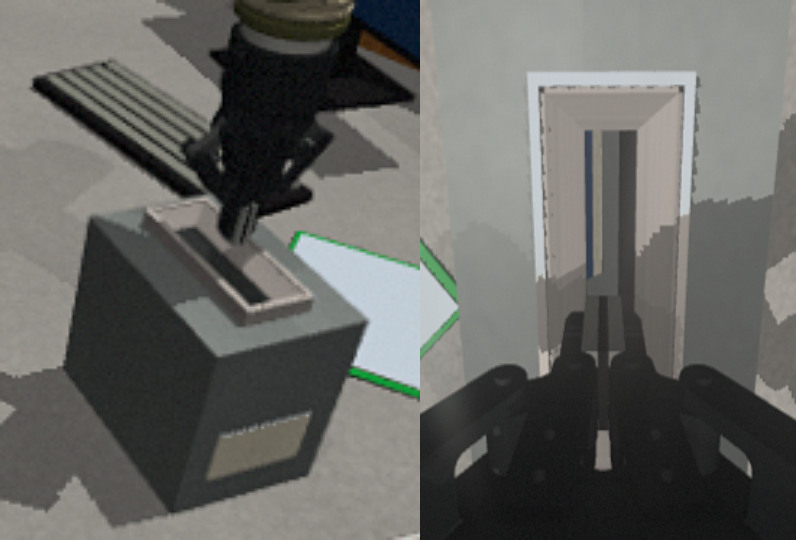

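The carton has dropped in; the slot is open and its blue band shows deep inside. I'll retreat upward, then check the depth and the bystanders.

{"api": "send_rows", "payload": {
  "rows": [0,0,-0.02,0,0,0,0,0,0,-0.03,0,0,0,0,0,0,-0.04,0,0,0,0,0,0,-0.03,0,0,0,0,0,0,0,0,0,0,0,0,0,0,0,0,0,0,0,0,0,0,0,0,0]
}}

```text
t: 12.85
tool_pos: [568.2, 271.6, 296.1]
orientation: [0.001, 0.988, -0.152, -0.001]
ft_force: [-0.8, -0.3, 0.2]
opening: 0.001
```

```bash
python3 - <<'E'
from h import *
def look():
    s,im,d=grab('wrist');P=cloud('wrist',s,d); q=(P-[567.5,268.5,190])@R(s['orientation'])*[1,1,-1]
    k=(abs(q[...,0])<56)&(abs(q[...,1])<11)&(q[...,2]<-30)&(d>0)
    b=k&(im[...,2].astype(int)-im[...,0]>25)
    print('inside slot z rel rim',np.percentile(q[k][:,2],[5,50,95]).round(0),k.sum(),'blue',b.sum(),q[b].mean(0).round(0) if b.any() else '', s['ft_force'].round(1),s['t'])
look();look()
s,im,d=grab('top');np.savez('f_top2',im=im,d=d)
E
sed -i 's/f_top.npz/f_top2.npz/' b.py; python3 b.py | grep -E 'thick|bottle'
```

```text
inside slot z rel rim [-186. -170.  -46.] 1242 blue 0  [-0.8 -0.3  0.2] 12.85
inside slot z rel rim [-186. -170.  -46.] 1239 blue 0  [ 0.1 -0.3  0.2] 12.9
thick z 69.8 c [541.1 -38.9] size [101.   44.9] box [[487.0, -27.0], [496.0, -71.0], [595.0, -51.0], [586.0, -7.0]]
bottle z 89.7 c [ 483.6 -176.6] size [41.5 43.8] box [[462.0, -155.0], [463.0, -199.0], [505.0, -198.0], [504.0, -154.0]]
```

```bash
python3 -c "
from station import env
print(env.close_job())"
```

```text
the job is handed in; nothing more can be done
None
```

The thin 100 x 16 x 70 mm carton is inside the returns box, and I handed the job in about 13 s into the 42 s allowed. I gripped it, set it on edge into the slot past the flap, released it and pushed it down with shut fingers until it dropped.

**Last checks:**
- **Carton:** the surface seen through the slot lies about 170 mm below the rim, which fits the carton lying flat on the floor at 185 mm. Two readings in a row agreed.
- **Bystanders:** the thick carton and the bottle measure exactly where they started, at the same heights.
- **Arm:** it is clear, about 106 mm above the rim, with wrist force near zero.

**What disagreed:**
- **Camera offset:** the top and wrist cameras differed by 3–5 mm, so I went by the wrist camera.
- **Fingertip position:** when pushing, the shut fingers met the carton about 22 mm behind the stated TCP. The first push therefore barely moved it, and I had to push further.
- **Flap force:** I never saw the expected 3–6 N push; the most I read was about 2 N.
- **Blue band:** the final colour check found no blue in the slot, although the band was visible in the picture just before I retreated.

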